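# Drift the worn dowel out of a mould insert

### The job

The steel mould insert clamped on the press-out stand is going under the laser welder, so its worn copper-coloured dowel has to come out. Take the brass drift from the tool block, feel its nose gently into the worn dowel's bore and press the dowel slowly and steadily right out of the underside into the clear catch tube: no striking, no bearing hard on the insert, and do not ram the dowel against the bottom of the tube. Leave the bright steel dowel in, stand the drift back in its empty hole in the tool block, and leave everything else undisturbed.

Things in the scene. Friction and masses are not known exactly. Their poses are not given: they have to be found in the camera images.
- stand: Press-out stand, fixed: dark steel base plate 150 (x) x 120 (y) x 8 mm; two parallels hold up a steel mould insert 96 (x) x 64 (y) x 30 mm, its flat top face 80 mm and its underside 50 mm above the bench. Origin: centre of the plate's underside on the bench, z up. Toe clamps at x = 0: straps 20 mm wide, |y| = 23 to 59 mm, screw heads up to 94 mm; nothing else is above the face.
- bore_nominal (a point): Where the worn dowel's bore should be: a point of the stand at x = +26, y = 0 mm, 80 mm up. The insert was clamped by eye and sits up to 4 mm from true along the stand's x and up to 4 mm along its y (not turned), so the real bore, vertical, 13 mm across with a sharp rim, is up to that far away and has to be found by feel or by eye. The steel dowel's bore is 52 mm from it towards -x.
- worn_dowel (a joint): How far down the worn dowel is (m). Copper-coloured pin, diameter 12.4, length 24 mm, its top 3 mm below the insert's face at 0 (starts 0 to 3 mm lower), clear of the underside at 0.027, hard on the foot of the clear catch tube under the bore at 0.036. It stays where it is left and sticks all the way: a push of about 9 N, plus 1.5 N for each 10 mm/s of speed.
- steel_dowel (a joint): The same for the good, bright silver dowel in the other bore: 0 at the start, its top 3 mm below the face. It stays there.
- drift: Brass drift, all brass-yellow, 108 mm long, about 0.13 kg: round nose of diameter 11.6 mm (10.6 mm in the last 1.5 mm) up to 48 mm, then a round knurled handle of diameter 18 mm, from 48 to 108 mm. Origin: centre of the nose's flat end, z towards the handle. It starts upright in one of the tool block's holes, nose on the hole's floor.
- drift_nose (a point): The centre of the flat end of the drift's nose (the drift's origin).
- tool_block: Wooden tool block 170 (x) x 56 (y) x 40 mm, fixed. Origin: centre of its underside. Three round holes, diameter 13.5 mm, 32 mm deep (floor 8 mm above the bench), at x = -55, 0 and +55 mm, y = 0. Holds the drift and two other tools in any order.
- pin_punch: Pin punch with a black handle (diameter 17 mm) and thin dark nose, 108 mm tall, standing in the tool block. Not needed.
- deburr_tool: Deburring tool with a blue handle (diameter 19 mm), 108 mm tall, standing in the tool block. Not needed.
- tub: Clear plastic tub 105 x 80 x 40 mm, bystander.
- weld_ring: Steel ring, 44 mm outside, 10 mm tall, bystander.
- tweezers: Steel tweezers 130 mm long, lying flat, bystander.
- wire_tin: Yellow tin, 56 mm across, 45 mm tall, bystander.
- spare_insert: Steel insert block 70 x 50 x 24 mm, bystander.
- alcohol: White bottle with a red cap, 60 mm across, 130 mm tall, bystander.

How it is judged:
On the way, in this order (a step that is already met when the one before it is completed fails the run):
1. the brass drift's nose is inside the worn dowel's bore (z of drift_nose in the frame of stand below 0.0775 m and x of drift_nose in the frame of stand between 0.019 and 0.033 m and y of drift_nose in the frame of stand between -0.007 and 0.007 m), for 0.05 s.
2. the worn dowel is clear of the underside of the insert, pushed by the drift (value of joint worn_dowel above 0.0275 m and z of drift_nose in the frame of stand below 0.053 m), for 0.05 s.
At the end, for the whole second after the job is handed in: The worn dowel is clear of the insert's underside (joint above 0.0275), the steel dowel has not moved more than 2 mm, and the drift is released, at rest and upright within 0.15 rad in a hole of the tool block, its nose within 6 mm of the hole's floor (value of joint worn_dowel above 0.0275 m and value of joint steel_dowel below 0.002 m and z of drift_nose in the frame of tool_block below 0.014 m and angle between drift's own z axis and vertical below 0.15 rad and linear speed of drift below 0.03 m/s and x of drift_nose in the frame of tool_block between -0.066 and 0.066 m and y of drift_nose in the frame of tool_block between -0.01 and 0.01 m); the robot touches nothing.
It fails at once if the drift bears on the insert, the dowel or the stand with more than 30 N (contact force between drift and stand above 30 N).
It fails at once if the steel dowel is driven down by more than 2 mm (value of joint steel_dowel above 0.002 m).
It fails at once if the fingers or the arm bear on the stand with more than 10 N (contact force between any of the fingers, the arm and stand above 10 N).
It fails at once if another tool or a bystander on the bench is moved by more than 30 mm (distance of any of pin_punch, deburr_tool, tub, weld_ring, tweezers, wire_tin, spare_insert, alcohol from where it was at the start of the episode above 0.03 m).
It also fails if it takes over 72 s, if anything falls off the work surface, if the arm or the gripper's body presses on something with over 40 N, if the wrist force passes 120 N, or if a joint passes its speed limit or range.

### The arm

A 6-joint arm with a two-finger parallel gripper is mounted at the origin on the work surface. World frame = base frame: x ahead of the robot, y to its left, z up, the work surface at z = 0. Lengths are in m, angles in rad, forces in N, time in s.
With the tool pointing down it reaches from about 0.35 to 0.875 m from the base axis. Payload 4.2 kg.
Tool frame: the origin (TCP) lies on the centre line of the jaws, within the pads' length; the fingertips stand ctrl.nose_length ahead of it and the grasp point (between the pads) lies 3 mm ahead of it (ctrl.nose_length is the distance from the TCP to the fingertips, in m); z points along the fingers, y is the line along which they close (so a half turn about z gives the same grasp; the last joint's range is limited). The gripper opens to 87 mm and grips with 3 to 60 N. Pads are 19 mm wide; open, the fingers measure 117 mm over their backs; the gripper's body (75 mm by 190 mm) begins 51 mm behind the grasp point.
Start: joints at [1.467, 0.385, 0.008, 0, -1.194, -0.259], TCP at [0.222, 0.584, 0.245] pointing down, gripper open.
Joint ranges: [-3.14, 3.14], [-1.21, 2.06], [-1.07, 1.41], [-3.16, 2.05], [-2.99, -0.16], [-3.1, 3.1]. Speed limits (rad/s): [2.79, 2.79, 3.14, 3.14, 3.14, 3.14].

### API

Orientations are given as a rotation vector (axis times angle).
In Python, from cell import ctrl gives the robot as it stands.
- The arm moves only by the shell command python3 -m pendant 'ROWS'. ROWS is a JSON object whose one key "series" holds a list that holds one entry, the list of rows, each a list of 7 numbers: the shift along the tool's x, y, z in mm, then the turn, a rotation vector about the tool's x, y, z in degrees, then the opening, from 0 (shut) to 1 (fully open). A call has 1 to 10 rows; each row is the pose to reach, as a shift and turn from the pose commanded when the call began, along the tool's axes at that moment; what a row does not reach only later rows make up. A row lasts 1/12 s, in which the tool goes at most 41.7 mm and 7.16 degrees, less where a joint would pass 70% of its speed; a pose out of reach is approached as far as the arm can. A call with a gripper value outside its range is refused whole. The fingers move at their own pace and stop on an object; the grip force is fixed at half the most. Time passes only in rows, so rows that repeat a pose let the fingers close. It gives the time, the measured TCP pose, the force, the opening and the grip force at its end, in the units of the state.
- ctrl.get_state(): the state, without advancing time (a new reading comes with each control period).
- ctrl.read_camera(name): name is "side" or "top" or "wrist"; returns the picture (420x560x3 uint8, blue, green, red); there is no depth.
- ctrl.camera_model(name): a dict with "fx", "fy", "cx", "cy" (pixels), "k1" (the pictures are not rectified: a ray, as slopes to the right and down, at radius r is drawn at 1 + k1 r^2 times it, then the intrinsics apply), "xyz" and "rotation" of the camera in the world; the wrist camera has in their place "tool_from_camera" (4x4, takes a point from camera to tool coordinates, whose origin is the TCP and whose axes are the flange's). Camera axes: x right, y down, z forward; pixel columns grow to the right and rows downward; lengths in m; the calibration is good to about 2 mm. A picture is of the moment at which its call begins: read the wrist's pose just before it. camera_model takes no time and is no camera call.
- ctrl.job_done(): hands the job in; it is judged then, once.
The state is a dict: "t": time; "joint_positions": joint angles; "joint_vel": joint speeds; "joint_efforts": joint torques, N m; "eef_pos": TCP position; "tcp_rot": TCP orientation; "wrist_force": force on the tool from outside, world axes, zero at the start; "moment": the same for the moment, N m; "opening": opening from 0.0 (shut) to 1.0 (fully open); "finger_force": force on a finger pad.
Only numpy, scipy, OpenCV 4.12 (cv2) and the standard library are available. Lean on these libraries where they do the work, as an engineer would, in place of code of your own. Each camera call takes 0.05 s, during which the arm holds its last target. There are 200 camera calls.

## Working session

There is one attempt and no reset: what is moved stays moved. The work goes in short steps, Python scripts to look and compute and a shell command to move; the robot and the scene stay as the last step left them, time stands still between calls to the robot, and variables do not carry over. Pictures are saved under pics/ and viewed, at most 10 in all, crops included, and the job is handed in when it is done.

```bash
mkdir -p pics; ls; python3 - <<'E'
from cell import ctrl
import cv2,numpy as np
s=ctrl.get_state();print(s, ctrl.nose_length)
for n in ("side","top","wrist"):
    cv2.imwrite(f"pics/{n}0.png",ctrl.read_camera(n));m=ctrl.camera_model(n);print(n,m)
E
```

```text
pics
{'t': 0.0, 'joint_positions': array([ 1.46660488e+00,  3.85533592e-01,  6.65514779e-03, -4.68479316e-04,
       -1.19397680e+00, -2.58624287e-01]), 'joint_vel': array([-1.44788494e-03, -1.79225306e-04,  3.09910009e-04,  2.48962720e-04,
        3.13444630e-05, -1.21731876e-03]), 'joint_efforts': array([ 4.36150804e-04, -3.90663385e+01,  1.87401921e+01,  4.21971291e+00,
        1.10018224e-02, -1.91658751e-04]), 'eef_pos': array([0.22159732, 0.58382459, 0.2434894 ]), 'tcp_rot': array([ 3.08794009e+00, -5.66679345e-01, -4.32170621e-04]), 'wrist_force': array([ 0.30306032, -0.0844568 , -0.60983107]), 'moment': array([-0.08833035,  0.0103233 ,  0.01129856]), 'finger_force': 0.0, 'opening': 0.9944271435991043} 0.022
side {'fx': 400.2196972457744, 'fy': 400.2196972457744, 'cx': 273.28783371864904, 'cy': 208.207370083319, 'k1': -0.060639137086990647, 'xyz': array([ 0.13481838, -0.59266745,  0.60210447]), 'rotation': array([-2.12551841,  0.75531073, -0.39434854])}
top {'fx': 506.4267488905166, 'fy': 506.4267488905166, 'cx': 279.9398768107374, 'cy': 211.21847626849865, 'k1': 0.0383085366463325, 'xyz': array([ 0.35819377, -0.09551198,  1.14557163]), 'rotation': array([-2.16929352,  2.05200086, -0.20757172])}
wrist {'fx': 362.07661153509537, 'fy': 362.07661153509537, 'cx': 280.2656644109919, 'cy': 209.37614602350374, 'k1': -0.07138433398623087, 'tool_from_camera': array([[ 8.29137045e-04, -9.56572294e-01, -2.91494012e-01,
         8.06892999e-02],
       [ 9.99999637e-01,  8.49953710e-04,  5.52140802e-05,
         4.09245381e-04],
       [ 1.94940157e-04, -2.91493952e-01,  9.56572652e-01,
        -1.40504216e-01],
       [ 0.00000000e+00,  0.00000000e+00,  0.00000000e+00,
         1.00000000e+00]])}
```

View pics/top0.png

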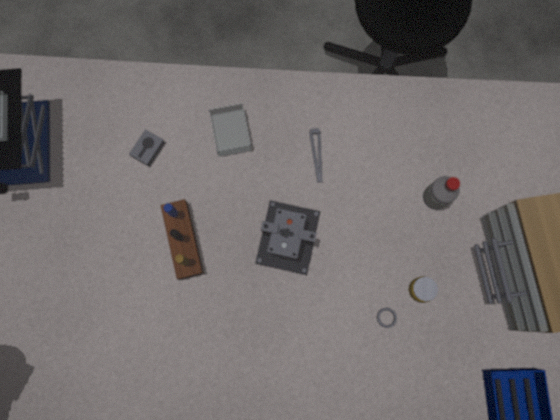

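View pics/side0.png

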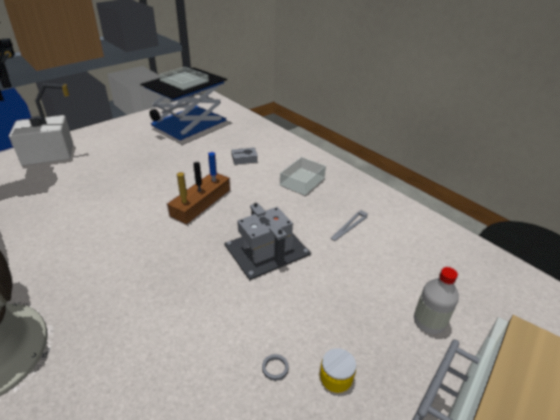

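The top view shows the tool block (about 182,240) with the drift handle at (180,258), and the stand (about 288,237) with the copper dowel at (290,221) and the steel one at (284,245). I'll enlarge those two areas and set up the projections.

```bash
cat > h.py <<'E'
import numpy as np,cv2
from scipy.spatial.transform import Rotation as R
from cell import ctrl
def cam(n,s=None):
    m=ctrl.camera_model(n)
    if n!="wrist": return m,np.array(m["xyz"]),R.from_rotvec(m["rotation"]).as_matrix()
    T=np.array(m["tool_from_camera"]);Rt=R.from_rotvec(s["tcp_rot"]).as_matrix()
    return m,np.array(s["eef_pos"])+Rt@T[:3,3],Rt@T[:3,:3]
def p2w(n,uv,z,s=None):
    m,c,Rm=cam(n,s);d=(np.array(uv,float)-[m["cx"],m["cy"]])/[m["fx"],m["fy"]]
    x=d.copy()
    for _ in range(20): x=d/(1+m["k1"]*(x@x))
    r=Rm@np.array([x[0],x[1],1]);return c+r*(z-c[2])/r[2]
def w2p(n,P,s=None):
    m,c,Rm=cam(n,s);q=Rm.T@(np.array(P)-c);x=q[:2]/q[2]
    return x*(1+m["k1"]*(x@x))*[m["fx"],m["fy"]]+[m["cx"],m["cy"]]
E
python3 - <<'E'
from h import *
im=cv2.imread("pics/top0.png")
a=cv2.resize(im[190:290,150:340],None,fx=4.2,fy=4.2,interpolation=cv2.INTER_CUBIC)
a=cv2.convertScaleAbs(a,alpha=1.6)
cv2.imwrite("pics/top0c.png",a)
for n,uv,z in [("drift",(180,258),.116),("blue",(170,210),.116),("cop",(290,221),.077),("steel",(284,245),.077)]:
    print(n,p2w("top",uv,z))
print(p2w("side",(182,174),.116))
E
```

```text
drift [0.4615179  0.11521932 0.116     ]
blue [0.55971643 0.14543913 0.116     ]
cop [ 0.55758318 -0.10456869  0.077     ]
steel [ 0.50509203 -0.09451638  0.077     ]
[0.46402545 0.11233601 0.116     ]
```

View pics/top0c.png

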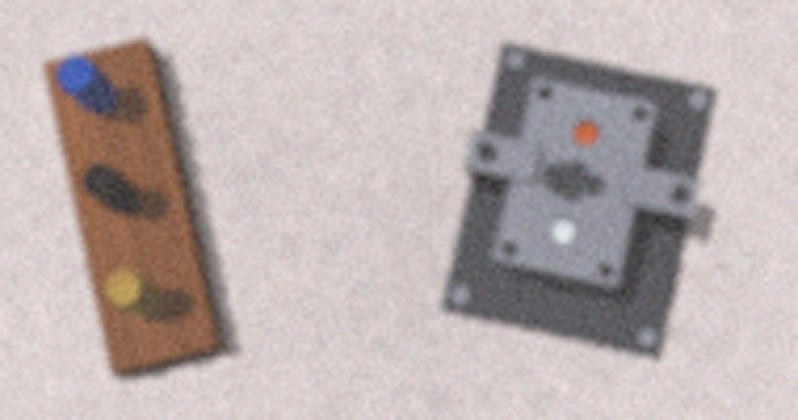

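```bash
python3 - <<'E'
from h import *
f=lambda x,y:((x+.5)/4.2-.5+150,(y+.5)/4.2-.5+190)
P=lambda q,z:p2w("top",f(*q),z)
b=[P(q,.04) for q in [(45,63),(150,40),(220,348),(113,375)]]
print("block",np.round(b,4).tolist(),np.mean(b,0),[np.linalg.norm(b[i]-b[i-1]) for i in range(4)])
s=[P(q,.008) for q in [(505,42),(715,90),(660,357),(445,308)]]
c=np.mean(s,0);print("stand",c,[np.linalg.norm(s[i]-s[i-1]) for i in range(4)])
co,st,dr=P((586,133),.077),P((563,233),.077),P((123,287),.116)
print("cop",co,"steel",st,np.linalg.norm(co-st),"drift",dr)
for n,d in [("plate",s[0]-s[3]),("plate2",s[1]-s[2]),("dow",co-st),("blk",b[0]-b[3]),("blk2",b[1]-b[2])]: print(n,np.degrees(np.arctan2(d[1],d[0])))
Rt=R.from_rotvec(ctrl.get_state()["tcp_rot"]).as_matrix();print(Rt.round(3))
x=(np.mean([s[0],s[1]],0)-np.mean([s[2],s[3]],0))[:2];x/=np.linalg.norm(x);y=np.array([-x[1],x[0]])
print("bore in stand",(co-c)[:2]@x,(co-c)[:2]@y)
x=(np.mean(b[:2],0)-np.mean(b[2:],0))[:2];x/=np.linalg.norm(x);y=np.array([-x[1],x[0]])
d=(dr-np.mean(b,0))[:2];print("drift in block",d@x,d@y)
E
```

```text
block [[0.5856, 0.1859, 0.04], [0.6012, 0.1315, 0.04], [0.4404, 0.0801, 0.04], [0.4236, 0.1339, 0.04]] [0.51269811 0.13285637 0.04      ] [np.float64(0.17016054235467032), np.float64(0.056555803450161715), np.float64(0.1688489675898017), np.float64(0.05630970949135094)]
stand [ 0.53419199 -0.10256345  0.008     ] [np.float64(0.14922819704089793), np.float64(0.11786900658352621), np.float64(0.14840597040921252), np.float64(0.11755804428628022)]
cop [ 0.55685873 -0.1027649   0.077     ] steel [ 0.50484928 -0.09382028  0.077     ] 0.05277299000453364 drift [0.46149427 0.11744707 0.116     ]
plate -8.98686986269547
plate2 -9.102361332438523
dow -9.758305932183942
blk 17.803081155328325
blk2 17.72841625449635
[[ 0.935 -0.355 -0.   ]
 [-0.355 -0.935 -0.002]
 [ 0.     0.002 -1.   ]]
bore in stand 0.022416587894966686 0.0033642817213516843
drift in block -0.053463812406190414 0.0009492969119923641
```

```bash
python3 -m pendant '{"series":[[[40,35,0,0,0,-4,1],[80,70,2,0,0,-8,1],[118,105,4,0,0,-12,1],[156,140,6,0,0,-16,1],[195,175,8,0,0,-20,1],[234,210,10,0,0,-24,1],[273,246,12,0,0,-28,1],[312,281,14,0,0,-32,1],[351,316,16,0,0,-36,1],[390,351,20,0,0,-38.6,1]]]}'; python3 - <<'E'
from h import *
s=ctrl.get_state();Rt=R.from_rotvec(s["tcp_rot"]).as_matrix();print(s["eef_pos"],s["joint_positions"])
t=np.array([.461,.1165,.22]);print((Rt.T@(t-s["eef_pos"])*1000).round(1),Rt.round(3)[:,:2])
E
```

```text
t: 0.98
eef_pos: [0.4126, 0.2121, 0.2302]
tcp_rot: [-3.103, -0.492, -0.001]
wrist_force: [0.5, 0.5, -0.2]
opening: 0.998
finger_force: 0.0
[0.41260368 0.21211372 0.23024536] [ 8.26493350e-01  1.20199933e-01 -3.91978924e-01 -1.42022270e-05
 -1.05814615e+00  1.05888531e+00]
[ 16.4 105.9  10.2] [[ 0.951  0.309]
 [ 0.309 -0.951]
 [ 0.    -0.   ]]
```

```bash
python3 -m pendant '{"series":[[[5,30,3,0,0,0,1],[11,68,6,0,0,0,1],[16,106,10,0,0,0,1],[16,106,10,0,0,0,1],[16,106,10,0,0,0,1],[16,106,10,0,0,0,1],[16,106,10,0,0,0,1]]]}'; python3 - <<'E'
from h import *
s=ctrl.get_state();Rt=R.from_rotvec(s["tcp_rot"]).as_matrix();im=ctrl.read_camera("wrist")
print(s["eef_pos"],Rt.round(3),w2p("wrist",[.461,.1165,.116],s))
cv2.imwrite("pics/w1.png",im)
E
```

```text
t: 1.57
eef_pos: [0.4598, 0.1188, 0.2202]
tcp_rot: [-3.103, -0.488, -0.0]
wrist_force: [-0.1, 0.2, -0.0]
opening: 1.003
finger_force: 0.0
[0.45976049 0.11879424 0.22019903] [[ 0.952  0.307  0.   ]
 [ 0.307 -0.952  0.   ]
 [ 0.    -0.    -1.   ]] [283.01751234 216.58280969]
```

View pics/w1.png

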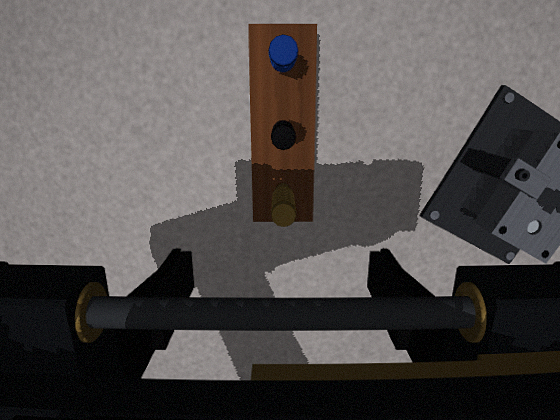

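The wrist view confirms the drift alone at the near end of the block: its handle's top is at about (283,214), against a prediction of (283,217). I'll refine this by segmenting the handle.

```bash
python3 - <<'E'
from h import *
im=cv2.imread("pics/w1.png");s=ctrl.get_state()
hsv=cv2.cvtColor(im,cv2.COLOR_BGR2HSV)
print(hsv[170:232:4,283].tolist())
print(hsv[212,262:306:3].tolist())
m=cv2.inRange(hsv,(18,110,35),(35,255,255));m[:175]=0;m[232:]=0;m[:,:255]=0;m[:,315:]=0
ys,xs=np.nonzero(m);print(ys.min(),ys.max())
for y in range(ys.min(),ys.max()+1,3):
    r=xs[ys==y]; print(y,r.min() if len(r) else None,r.max() if len(r) else None)
# block edges in wrist row 100
for uv in [(249,24),(317,24),(314,221),(253,221)]: print(p2w("wrist",uv,.04,s))
for x,y in((.461,.1165),(.4615,.117),(.4603,.116)):
  for z in(.116,.056): print(x,y,z,w2p("wrist",[x,y,z],s))
E
```

```text
[[9, 146, 35], [8, 128, 48], [9, 138, 48], [10, 145, 37], [18, 188, 42], [23, 128, 42], [20, 193, 41], [23, 163, 39], [24, 138, 37], [20, 166, 60], [19, 164, 53], [22, 190, 51], [20, 163, 58], [21, 173, 56], [18, 123, 56], [165, 7, 76]]
[[10, 168, 44], [14, 144, 39], [11, 119, 43], [18, 188, 38], [23, 173, 56], [21, 175, 51], [20, 191, 52], [20, 158, 55], [22, 164, 56], [20, 170, 60], [20, 135, 64], [19, 165, 34], [14, 215, 32], [11, 210, 40], [10, 133, 44]]
175 226
175 301 301
178 None None
181 None None
184 282 286
187 277 288
190 275 292
193 273 291
196 272 293
199 272 293
202 272 294
205 272 294
208 272 295
211 271 294
214 271 295
217 272 294
220 272 294
223 276 291
226 281 284
[0.58583608 0.18619759 0.04      ]
[0.60296137 0.13345483 0.04      ]
[0.44233731 0.07968022 0.04      ]
[0.42471929 0.1339708  0.04      ]
0.461 0.1165 0.116 [283.41077078 216.59142987]
0.461 0.1165 0.056 [282.89343591 195.20158429]
0.4615 0.117 0.116 [282.96064236 215.74831092]
0.4615 0.117 0.056 [282.52512181 194.50001744]
0.4603 0.116 0.116 [283.77278171 217.68734227]
0.4603 0.116 0.056 [283.18992187 196.11383146]
```

```bash
python3 -m pendant '{"series":[[[1.3,2.5,20,0,0,0,1],[1.3,2.5,45,0,0,0,1],[1.3,2.5,70,0,0,0,1],[1.3,2.5,92,0,0,0,1],[1.3,2.5,108,0,0,0,1],[1.3,2.5,118,0,0,0,1],[1.3,2.5,124,0,0,0,1],[1.3,2.5,124,0,0,0,1],[1.3,2.5,124,0,0,0,1],[1.3,2.5,124,0,0,0,1]]]}'; python3 -m pendant '{"series":[[[0,0,0,0,0,0,0.5],[0,0,0,0,0,0,0.35],[0,0,0,0,0,0,0.25],[0,0,0,0,0,0,0.15],[0,0,0,0,0,0,0.15],[0,0,0,0,0,0,0],[0,0,0,0,0,0,0],[0,0,0,0,0,0,0],[0,0,0,0,0,0,0],[0,0,0,0,0,0,0]]]}'
```

```text
t: 2.45
eef_pos: [0.4625, 0.1169, 0.097]
tcp_rot: [-3.103, -0.488, -0.003]
wrist_force: [-0.2, 0.3, 0.1]
opening: 1.002
finger_force: 0.0
t: 3.28
eef_pos: [0.4619, 0.1161, 0.0961]
tcp_rot: [3.104, 0.486, -0.0]
wrist_force: [-0.2, 0.9, -0.3]
opening: 0.322
finger_force: 0.0
```

```bash
python3 -m pendant '{"series":[[[0,0,0,0,0,0,0],[0,0,0,0,0,0,0],[0,0,0,0,0,0,0],[0,0,0,0,0,0,0],[0,0,0,0,0,0,0],[0,0,0,0,0,0,0],[0,0,0,0,0,0,0],[0,0,0,0,0,0,0]]]}'
```

```text
t: 3.95
eef_pos: [0.462, 0.1162, 0.0961]
tcp_rot: [-3.104, -0.486, -0.0]
wrist_force: [-0.2, 1.8, 0.5]
opening: 0.198
finger_force: 30.0
```

```bash
python3 -m pendant '{"series":[[[0,0,-5,0,0,0,0],[0,0,-12,0,0,0,0],[0,0,-22,0,0,0,0],[0,0,-36,0,0,0,0],[0,0,-55,0,0,0,0],[0,0,-75,0,0,0,0],[0,0,-95,0,0,0,0],[0,0,-110,0,0,0,0],[0,0,-115,0,0,0,0],[0,0,-115,0,0,0,0]]]}'; python3 - <<'E'
from h import *
s=ctrl.get_state();Rt=R.from_rotvec(s["tcp_rot"]).as_matrix();print(s["eef_pos"])
t=np.array([.5568,-.1028,.205]);print((Rt.T@(t-s["eef_pos"])*1000).round(1))
E
```

```text
t: 4.78
eef_pos: [0.4625, 0.1162, 0.2128]
tcp_rot: [-3.103, -0.486, -0.005]
wrist_force: [-0.5, -1.0, -0.8]
opening: 0.201
finger_force: 30.0
[0.46245893 0.11617842 0.21275308]
[ 22.8 237.3   7.7]
```

```bash
python3 -m pendant '{"series":[[[0,20,0,0,0,0,0],[-2,55,2,0,0,0,0],[-3,90,4,0,0,0,0],[-4,125,6,0,0,0,0],[-5,160,8,0,0,0,0],[-6,195,8,0,0,0,0],[-7,220,8,0,0,0,0],[-7,232,8,0,0,0,0],[-7,237,8,0,0,0,0],[-7,237,8,0,0,0,0]]]}';python3 -m pendant '{"series":[[[0,0,0,0,0,0,0],[0,0,0,0,0,0,0],[0,0,0,0,0,0,0]]]}'; python3 - <<'E'
from h import *
s=ctrl.get_state();im=ctrl.read_camera("wrist");cv2.imwrite("pics/w2.png",im);t=ctrl.read_camera("top");cv2.imwrite("pics/t2.png",t)
print(s["eef_pos"],s["wrist_force"],s["moment"],w2p("wrist",[.5568,-.1028,.077],s))
Rt=R.from_rotvec(s["tcp_rot"]).as_matrix();print("pred nose",w2p("wrist",s["eef_pos"]+Rt@[0,0,.088],s))
o=cv2.convertScaleAbs(im[90:340,130:430],alpha=2);cv2.imwrite("pics/w2c.png",cv2.resize(o,None,fx=2.4,fy=2.4,interpolation=cv2.INTER_CUBIC))
E
```

```text
t: 5.62
eef_pos: [0.5273, -0.1123, 0.202]
tcp_rot: [-3.104, -0.484, 0.004]
wrist_force: [-0.9, -0.3, -1.6]
opening: 0.197
finger_force: 30.0
t: 5.87
eef_pos: [0.5276, -0.1106, 0.2032]
tcp_rot: [-3.103, -0.489, -0.0]
wrist_force: [0.2, -0.4, -1.2]
opening: 0.196
finger_force: 30.0
[ 0.52759333 -0.11057054  0.20320435] [ 0.17758392 -0.40105218 -1.16491873] [-0.07225815 -0.00464183  0.0110896 ] [281.6402689  169.51377692]
pred nose [279.31980895 224.74218589]
```

View pics/w2c.png

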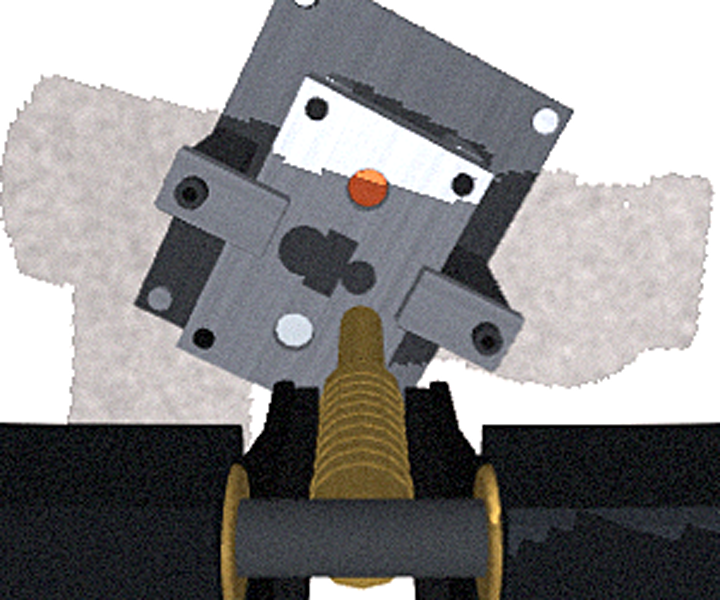

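The enlarged wrist view shows the copper dowel at crop (368,188), full picture (283,168), and the drift's nose tip centred near crop (361,325), full picture (281,225). I'll segment both for the exact relative offset.

```bash
python3 - <<'E'
from h import *
s=ctrl.get_state();im=cv2.imread("pics/w2.png");hsv=cv2.cvtColor(im,cv2.COLOR_BGR2HSV)
m=cv2.inRange(hsv,(0,150,40),(14,255,255));m[:150]=0;m[190:]=0;m[:,:260]=0;m[:,310:]=0
c=max(cv2.findContours(m,cv2.RETR_EXTERNAL,cv2.CHAIN_APPROX_NONE)[0],key=len);e=cv2.fitEllipse(c);print("cop",e)
m=cv2.inRange(hsv,(15,100,30),(40,255,255))
for y in range(212,244,2):
    x=np.nonzero(m[y,255:305])[0]+255; print(y,x.min() if len(x) else 0,x.max() if len(x) else 0,end='; ')
print(np.nonzero(m[205:230,281])[0][:3]+205)
Rt=R.from_rotvec(s["tcp_rot"]).as_matrix()
cw=p2w("wrist",e[0],.0765,s);print("cop world",cw,"tool delta",Rt.T@(cw-s["eef_pos"])*1000)
# predicted nose tip ring outline for offsets
a=np.linspace(0,2*np.pi,72)
for r,z in((5.3,88),(5.8,86.5),(5.8,60)):
    q=np.array([w2p("wrist",s["eef_pos"]+Rt@(np.array([r*np.cos(t),r*np.sin(t),z])/1000),s) for t in a]);print(r,z,q.min(0),q.max(0))
t=cv2.imread("pics/t2.png");print(w2p("top",[.5568,-.1028,.08]))
E
```

```text
cop ((282.7015686035156, 167.76565551757812), (14.409470558166504, 15.222929954528809), 93.23421478271484)
212 0 0; 214 0 0; 216 0 0; 218 277 283; 220 274 286; 222 273 287; 224 272 288; 226 272 288; 228 272 288; 230 272 288; 232 272 288; 234 271 288; 236 271 288; 238 271 289; 240 271 289; 242 271 289; [218 219 220]
cop world [ 0.55836844 -0.10338734  0.0765    ] tool delta [ 31.3754188    2.40001467 126.87040229]
5.3 88 [271.39407739 217.20730407] [287.24584122 232.17188915]
5.8 86.5 [270.58788845 217.1962155 ] [288.03797844 233.65915732]
5.8 60 [269.42408527 231.20654484] [288.92179059 249.35483803]
[289.18087023 221.05809593]
```

```bash
python3 -m pendant '{"series":[[[8,0.5,5,0,0,0,0],[18,1,12,0,0,0,0],[27,1.7,20,0,0,0,0],[31.5,2,26,0,0,0,0],[31.5,2,30,0,0,0,0],[31.5,2,30,0,0,0,0],[31.5,2,30,0,0,0,0],[31.5,2,30,0,0,0,0],[31.5,2,30,0,0,0,0]]]}'; python3 - <<'E'
from h import *
s=ctrl.get_state();Rt=R.from_rotvec(s["tcp_rot"]).as_matrix();im=ctrl.read_camera("wrist");cv2.imwrite("pics/w3.png",im)
sd=ctrl.read_camera("side");cv2.imwrite("pics/s3.png",sd);u=w2p("side",[.558,-.103,.08]).round().astype(int);print(u)
print(s["eef_pos"],Rt.round(4),s["wrist_force"],"miss to bore mm",(Rt.T@(np.array([.5584,-.1034,.168])-s["eef_pos"])*1000).round(2))
a=cv2.resize(cv2.convertScaleAbs(im[110:260,190:370],alpha=2.2),None,fx=2.2,fy=2.2,interpolation=cv2.INTER_CUBIC)
b=cv2.resize(sd[u[1]-45:u[1]+25,u[0]-40:u[0]+44],(396,330),interpolation=cv2.INTER_CUBIC)
cv2.imwrite("pics/c3.png",np.hstack([a,b]))
E
```

```text
t: 6.72
eef_pos: [0.5584, -0.1041, 0.1736]
tcp_rot: [3.104, 0.486, 0.001]
wrist_force: [-1.1, -0.0, -1.4]
opening: 0.198
finger_force: 30.0
[276 218]
[ 0.55843389 -0.10408671  0.17357578] [[ 9.521e-01  3.058e-01  8.000e-04]
 [ 3.058e-01 -9.521e-01  0.000e+00]
 [ 8.000e-04  2.000e-04 -1.000e+00]] [-1.10488668 -0.00888274 -1.44459942] miss to bore mm [ 0.17 -0.67  5.58]
```

View pics/c3.png

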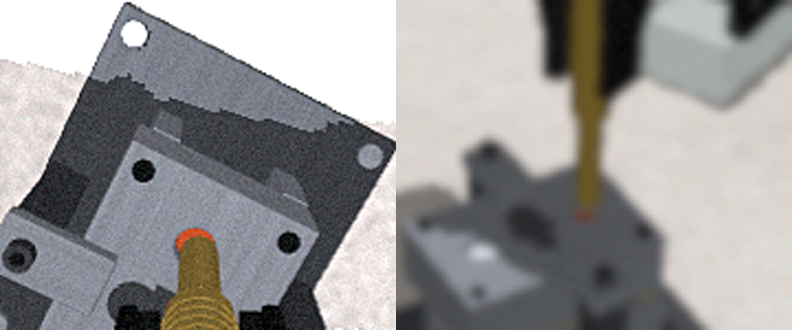

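The wrist crop shows the nose just over the copper, with the nose slightly to the right of the bore (about 1 px, 0.7 mm). The side view shows the tip directly above the bore. I'll correct sideways and descend gently.

```bash
python3 -m pendant '{"series":[[[0.3,-0.9,1,0,0,0,0],[0.3,-0.9,2,0,0,0,0],[0.3,-0.9,3,0,0,0,0],[0.3,-0.9,3.5,0,0,0,0],[0.3,-0.9,4,0,0,0,0],[0.3,-0.9,4,0,0,0,0],[0.3,-0.9,4,0,0,0,0]]]}';python3 -m pendant '{"series":[[[0,0,0.4,0,0,0,0],[0,0,0.8,0,0,0,0],[0,0,1.2,0,0,0,0],[0,0,1.6,0,0,0,0],[0,0,2,0,0,0,0],[0,0,2,0,0,0,0]]]}'
```

```text
t: 7.4
eef_pos: [0.5584, -0.103, 0.1691]
tcp_rot: [3.104, 0.486, -0.0]
wrist_force: [-0.7, -0.1, -0.8]
opening: 0.196
finger_force: 30.0
t: 7.9
eef_pos: [0.5583, -0.103, 0.167]
tcp_rot: [-3.104, -0.486, 0.0]
wrist_force: [0.1, 0.5, -1.6]
opening: 0.202
finger_force: 30.0
```

```bash
python3 -m pendant '{"series":[[[0,0,0.3,0,0,0,0],[0,0,0.6,0,0,0,0],[0,0,0.9,0,0,0,0],[0,0,1.2,0,0,0,0],[0,0,1.5,0,0,0,0],[0,0,1.5,0,0,0,0]]]}';python3 -m pendant '{"series":[[[0,0,0.3,0,0,0,0],[0,0,0.6,0,0,0,0],[0,0,0.9,0,0,0,0],[0,0,0.9,0,0,0,0]]]}'
```

```text
t: 8.4
eef_pos: [0.5584, -0.103, 0.1656]
tcp_rot: [-3.104, -0.486, 0.0]
wrist_force: [-0.8, -0.6, -0.4]
opening: 0.198
finger_force: 30.0
t: 8.73
eef_pos: [0.5584, -0.103, 0.1646]
tcp_rot: [3.104, 0.486, -0.0]
wrist_force: [0.1, 0.5, -0.7]
opening: 0.198
finger_force: 30.0
```

```bash
python3 -m pendant '{"series":[[[0,0,0.4,0,0,0,0],[0,0,0.8,0,0,0,0],[0,0,1.2,0,0,0,0],[0,0,1.5,0,0,0,0],[0,0,1.5,0,0,0,0]]]}';python3 -m pendant '{"series":[[[0,0,0.4,0,0,0,0],[0,0,0.8,0,0,0,0],[0,0,1.2,0,0,0,0],[0,0,1.5,0,0,0,0],[0,0,1.5,0,0,0,0]]]}'
```

```text
t: 9.15
eef_pos: [0.5584, -0.1031, 0.1631]
tcp_rot: [-3.104, -0.486, 0.0]
wrist_force: [-0.8, -0.1, -1.3]
opening: 0.196
finger_force: 30.0
t: 9.57
eef_pos: [0.5587, -0.1031, 0.1628]
tcp_rot: [3.103, 0.487, 0.001]
wrist_force: [-2.9, 1.2, 5.8]
opening: 0.198
finger_force: 30.0
```

```bash
python3 -m pendant '{"series":[[[0,0,0.3,0,0,0,0],[0,0,0.6,0,0,0,0],[0,0,0.9,0,0,0,0],[0,0,1.2,0,0,0,0],[0,0,1.2,0,0,0,0]]]}';python3 -m pendant '{"series":[[[0,0,0.3,0,0,0,0],[0,0,0.6,0,0,0,0],[0,0,0.9,0,0,0,0],[0,0,1.2,0,0,0,0],[0,0,1.2,0,0,0,0]]]}'
```

```text
t: 9.98
eef_pos: [0.5588, -0.1031, 0.1623]
tcp_rot: [3.103, 0.487, 0.002]
wrist_force: [-3.2, 1.2, 7.8]
opening: 0.2
finger_force: 30.0
t: 10.4
eef_pos: [0.5588, -0.1031, 0.1612]
tcp_rot: [3.103, 0.487, 0.002]
wrist_force: [-2.2, 1.1, 8.3]
opening: 0.194
finger_force: 30.0
```

```bash
python3 -m pendant '{"series":[[[0,0,0.4,0,0,0,0],[0,0,0.8,0,0,0,0],[0,0,1.2,0,0,0,0],[0,0,1.6,0,0,0,0],[0,0,2,0,0,0,0],[0,0,2.4,0,0,0,0],[0,0,2.8,0,0,0,0],[0,0,3.2,0,0,0,0],[0,0,3.6,0,0,0,0],[0,0,4,0,0,0,0]]]}';python3 -m pendant '{"series":[[[0,0,0.5,0,0,0,0],[0,0,1,0,0,0,0],[0,0,1.5,0,0,0,0],[0,0,2,0,0,0,0],[0,0,2.5,0,0,0,0],[0,0,3,0,0,0,0],[0,0,3.5,0,0,0,0],[0,0,4,0,0,0,0],[0,0,4.5,0,0,0,0],[0,0,5,0,0,0,0]]]}'
```

```text
t: 11.23
eef_pos: [0.5588, -0.1031, 0.1574]
tcp_rot: [3.103, 0.487, 0.002]
wrist_force: [-3.8, 1.8, 9.1]
opening: 0.199
finger_force: 30.0
t: 12.07
eef_pos: [0.5588, -0.1031, 0.1525]
tcp_rot: [3.103, 0.488, 0.002]
wrist_force: [-3.9, 1.0, 10.3]
opening: 0.195
finger_force: 30.0
```

Steady at about 10 N and tracking well, so I'll continue.

```bash
python3 -m pendant '{"series":[[[0,0,0.5,0,0,0,0],[0,0,1,0,0,0,0],[0,0,1.5,0,0,0,0],[0,0,2,0,0,0,0],[0,0,2.5,0,0,0,0],[0,0,3,0,0,0,0],[0,0,3.5,0,0,0,0],[0,0,4,0,0,0,0],[0,0,4.5,0,0,0,0],[0,0,5,0,0,0,0]]]}';python3 -m pendant '{"series":[[[0,0,0.5,0,0,0,0],[0,0,1,0,0,0,0],[0,0,1.5,0,0,0,0],[0,0,2,0,0,0,0],[0,0,2.5,0,0,0,0],[0,0,3,0,0,0,0],[0,0,3.5,0,0,0,0],[0,0,4,0,0,0,0],[0,0,4.5,0,0,0,0],[0,0,5,0,0,0,0]]]}'
```

```text
t: 12.9
eef_pos: [0.5588, -0.1031, 0.1476]
tcp_rot: [3.103, 0.488, 0.002]
wrist_force: [-3.1, 1.7, 10.5]
opening: 0.197
finger_force: 30.0
t: 13.73
eef_pos: [0.5588, -0.1031, 0.1427]
tcp_rot: [3.103, 0.488, 0.002]
wrist_force: [-3.5, 1.6, 11.5]
opening: 0.201
finger_force: 30.0
```

```bash
python3 -m pendant '{"series":[[[0,0,0.5,0,0,0,0],[0,0,1,0,0,0,0],[0,0,1.5,0,0,0,0],[0,0,2,0,0,0,0],[0,0,2.5,0,0,0,0],[0,0,3,0,0,0,0],[0,0,3.5,0,0,0,0],[0,0,4,0,0,0,0],[0,0,4,0,0,0,0],[0,0,4,0,0,0,0]]]}';python3 - <<'E'
from h import *
s=ctrl.get_state();print(s["eef_pos"])
for n in("side","wrist"): cv2.imwrite(f"pics/{n}4.png",ctrl.read_camera(n))
a=cv2.resize(cv2.convertScaleAbs(cv2.imread("pics/wrist4.png")[150:370,170:390],alpha=2.2),(396,396))
b=cv2.resize(cv2.convertScaleAbs(cv2.imread("pics/side4.png")[180:280,220:320],alpha=1.5),(396,396),interpolation=cv2.INTER_CUBIC);cv2.imwrite("pics/c4.png",np.hstack([a,b]))
E
```

```text
t: 14.57
eef_pos: [0.5587, -0.1031, 0.1386]
tcp_rot: [3.103, 0.488, 0.002]
wrist_force: [-4.4, 1.4, 11.6]
opening: 0.197
finger_force: 30.0
[ 0.55870927 -0.10311244  0.13859848]
```

View pics/c4.png

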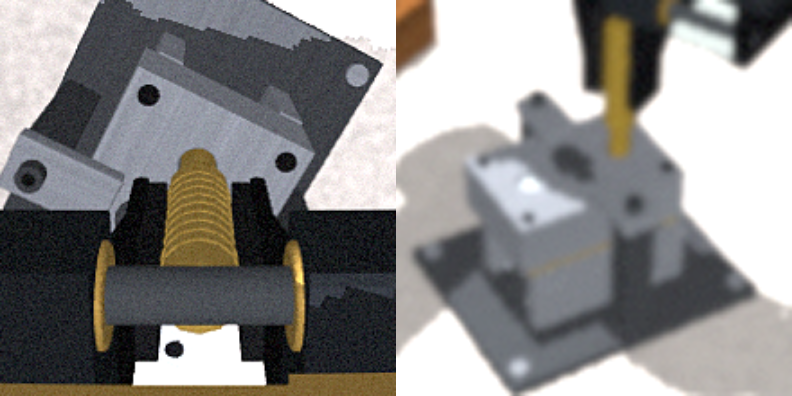

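Wrist and side views both show the drift deep in the bore and upright. I'll check for slip in the grip by comparing the handle in the wrist pictures before and after pressing.

```bash
python3 - <<'E'
from h import *
A=[cv2.imread(f"pics/{n}.png") for n in("w2","w3","wrist4")]
for im in A:
    m=cv2.inRange(cv2.cvtColor(im,cv2.COLOR_BGR2HSV),(15,80,25),(40,255,255))
    w=[int((m[y,250:310]>0).sum()) for y in range(214,272)];print(w)
g=[cv2.cvtColor(i,cv2.COLOR_BGR2GRAY).astype(np.float32) for i in A]
for k in(1,2): print(cv2.phaseCorrelate(g[0][250:288,265:295].copy(),g[k][250:288,265:295].copy()))
t=g[1][252:282,268:292]
for k in(0,2):
    r=cv2.matchTemplate(g[k][240:296,264:296],t,cv2.TM_CCOEFF_NORMED);print(cv2.minMaxLoc(r), r[:,4].round(2))
E
```

```text
[0, 0, 0, 2, 9, 11, 13, 15, 15, 17, 17, 17, 17, 17, 17, 17, 19, 18, 18, 18, 19, 18, 19, 19, 19, 19, 19, 19, 19, 21, 22, 25, 27, 29, 29, 30, 31, 31, 31, 32, 33, 33, 35, 35, 36, 36, 36, 36, 36, 35, 36, 36, 36, 37, 37, 37, 37, 36]
[0, 0, 0, 0, 9, 11, 13, 15, 15, 17, 17, 17, 17, 17, 17, 17, 18, 18, 18, 19, 19, 19, 19, 19, 18, 19, 19, 19, 19, 20, 22, 25, 27, 29, 29, 30, 31, 31, 31, 33, 33, 34, 35, 35, 36, 36, 36, 36, 36, 35, 36, 36, 36, 37, 37, 36, 37, 37]
[0, 0, 0, 0, 0, 0, 0, 0, 0, 0, 0, 0, 0, 0, 0, 0, 0, 0, 0, 9, 13, 15, 17, 18, 18, 19, 19, 20, 20, 20, 22, 24, 26, 28, 29, 30, 30, 31, 31, 32, 33, 33, 34, 35, 35, 35, 36, 36, 36, 35, 36, 36, 36, 37, 37, 37, 36, 37]
((0.1896690526575977, 0.4169860364793365), 0.529982678492864)
((0.2296231871007084, -0.004409287383463578), 0.3945086363951365)
(-0.455668181180954, 0.8086511492729187, (4, 10), (4, 12)) [-0.06 -0.1   0.13  0.22  0.02 -0.31 -0.14  0.48  0.33 -0.33 -0.46  0.02
  0.81  0.02 -0.42 -0.33  0.16  0.51  0.08 -0.24 -0.21  0.1   0.25  0.1
 -0.13 -0.12  0.07]
(-0.44538047909736633, 0.7474286556243896, (4, 10), (4, 12)) [-0.03 -0.12  0.06  0.21  0.09 -0.28 -0.21  0.36  0.4  -0.26 -0.45 -0.08
  0.75  0.15 -0.41 -0.41  0.08  0.61  0.13 -0.31 -0.24  0.06  0.33  0.1
 -0.15 -0.14  0.05]
```

No slip, so the nose is at about 0.0506 m. Pressing 5 mm further puts it between the 0.0495 that is needed and the 0.041 foot.

```bash
python3 -m pendant '{"series":[[[0,0,0.5,0,0,0,0],[0,0,1,0,0,0,0],[0,0,1.5,0,0,0,0],[0,0,2,0,0,0,0],[0,0,2.5,0,0,0,0],[0,0,3,0,0,0,0],[0,0,3.5,0,0,0,0],[0,0,4,0,0,0,0],[0,0,4.5,0,0,0,0],[0,0,4.5,0,0,0,0]]]}';python3 -m pendant '{"series":[[[0,0,0.3,0,0,0,0],[0,0,0.3,0,0,0,0],[0,0,0.3,0,0,0,0]]]}'
```

```text
t: 15.5
eef_pos: [0.5586, -0.1031, 0.1341]
tcp_rot: [3.103, 0.488, 0.002]
wrist_force: [-3.9, 1.1, 10.5]
opening: 0.201
finger_force: 30.0
t: 15.75
eef_pos: [0.5587, -0.1031, 0.1338]
tcp_rot: [3.103, 0.488, 0.002]
wrist_force: [-3.7, 1.5, 10.7]
opening: 0.199
finger_force: 30.0
```

```bash
python3 -m pendant '{"series":[[[0,0,-2,0,0,0,0],[0,0,-5,0,0,0,0],[0,0,-10,0,0,0,0],[0,0,-17,0,0,0,0],[0,0,-25,0,0,0,0],[0,0,-34,0,0,0,0],[0,0,-44,0,0,0,0],[0,0,-56,0,0,0,0],[0,0,-68,0,0,0,0],[0,0,-76,0,0,0,0]]]}';python3 -m pendant '{"series":[[[0,0,-2,0,0,0,0],[0,0,-2,0,0,0,0],[0,0,-2,0,0,0,0]]]}'; python3 - <<'E'
from h import *
s=ctrl.get_state();im=ctrl.read_camera("wrist");cv2.imwrite("pics/w5.png",im);Rt=R.from_rotvec(s["tcp_rot"]).as_matrix()
m=cv2.inRange(cv2.cvtColor(im,cv2.COLOR_BGR2HSV),(15,80,25),(40,255,255))
for y in (218,220,222,224,226,228,232,240): x=np.nonzero(m[y,250:310])[0]+250;print(y,len(x),x.mean() if len(x) else 0)
print(s["eef_pos"],"to home",(Rt.T@(np.array([.462,.1162,.21])-s["eef_pos"])*1000).round(1))
E
```

```text
t: 16.58
eef_pos: [0.5591, -0.1031, 0.2097]
tcp_rot: [3.103, 0.487, 0.004]
wrist_force: [0.7, -1.5, -0.7]
opening: 0.196
finger_force: 30.0
t: 16.83
eef_pos: [0.5581, -0.103, 0.2092]
tcp_rot: [-3.103, -0.486, 0.001]
wrist_force: [-0.3, 0.0, -1.8]
opening: 0.2
finger_force: 30.0
218 8 279.5
220 13 280.0
222 16 279.5
224 17 280.0
226 17 280.0
228 18 279.5
232 18 279.5
240 19 280.0
[ 0.55807469 -0.10297378  0.20922262] to home [ -24.5 -238.1   -0.6]
```

The drift still sits in the grip as before. Back to the hole it came from.

```bash
python3 -m pendant '{"series":[[[-2,-20,0,0,0,0,0],[-5,-50,0,0,0,0,0],[-8,-85,0,0,0,0,0],[-12,-120,0,0,0,0,0],[-16,-155,0,0,0,0,0],[-19,-190,0,0,0,0,0],[-22,-215,0,0,0,0,0],[-24,-230,0,0,0,0,0],[-24.5,-238,0,0,0,0,0],[-24.5,-238,0,0,0,0,0]]]}' >/dev/null;python3 -m pendant '{"series":[[[0,0,0,0,0,0,0],[0,0,0,0,0,0,0],[0,0,0,0,0,0,0]]]}'; python3 - <<'E'
from h import *
s=ctrl.get_state();Rt=R.from_rotvec(s["tcp_rot"]).as_matrix()
print(s["eef_pos"],"to home",(Rt.T@(np.array([.462,.1162,.097])-s["eef_pos"])*1000).round(2))
im=ctrl.read_camera("wrist");cv2.imwrite("pics/w6.png",im)
cv2.imwrite("pics/c6.png",cv2.resize(cv2.convertScaleAbs(im[120:270,200:360],alpha=2.4),None,fx=3.5,fy=3.5,interpolation=cv2.INTER_CUBIC))
E
```

```text
t: 17.97
eef_pos: [0.4626, 0.1152, 0.2093]
tcp_rot: [3.104, 0.484, -0.001]
wrist_force: [0.1, 0.0, -2.1]
opening: 0.194
finger_force: 30.0
[0.46258489 0.11520505 0.20928727] to home [ -0.19  -1.15 112.29]
```

View pics/c6.png

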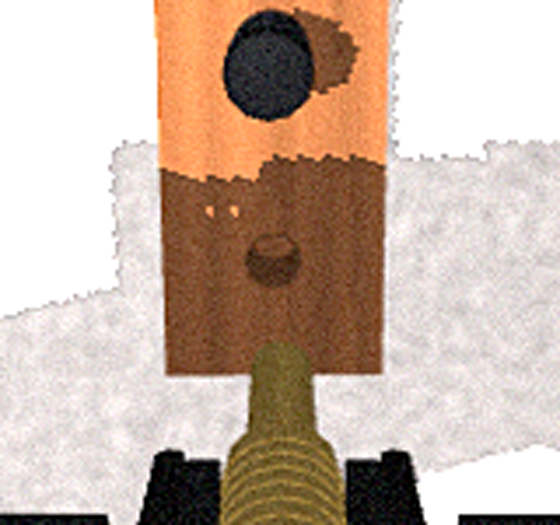

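The hole shows empty at crop (273,260), full picture (278,194), with the nose above and behind it (crop 281,362) as the perspective requires.

```bash
python3 - <<'E'
from h import *
s=ctrl.get_state();Rt=R.from_rotvec(s["tcp_rot"]).as_matrix()
h=p2w("wrist",(200+273.5/3.5,120+260/3.5),.04,s);print(h,"nose->hole",(Rt.T@(h-s["eef_pos"])*1000-[-.2,.4,0]).round(2), s["eef_pos"])
E
```

```text
[0.46204534 0.11636646 0.04      ] nose->hole [ 1.1000e-01 -1.6900e+00  1.6933e+02] [0.46258314 0.11521514 0.20933285]
```

```bash
python3 -m pendant '{"series":[[[0,-1.5,10,0,0,0,0],[0,-1.5,25,0,0,0,0],[0,-1.5,40,0,0,0,0],[0,-1.5,55,0,0,0,0],[0,-1.5,66,0,0,0,0],[0,-1.5,72,0,0,0,0],[0,-1.5,76,0,0,0,0],[0,-1.5,76,0,0,0,0],[0,-1.5,76,0,0,0,0]]]}';python3 -m pendant '{"series":[[[0,0,1,0,0,0,0],[0,0,2,0,0,0,0],[0,0,3,0,0,0,0],[0,0,4,0,0,0,0],[0,0,5,0,0,0,0],[0,0,6,0,0,0,0],[0,0,7,0,0,0,0],[0,0,8,0,0,0,0],[0,0,8,0,0,0,0]]]}'
```

```text
t: 18.77
eef_pos: [0.4623, 0.1175, 0.1339]
tcp_rot: [-3.104, -0.486, -0.001]
wrist_force: [0.5, 0.2, -0.1]
opening: 0.195
finger_force: 30.0
t: 19.52
eef_pos: [0.4617, 0.1174, 0.1253]
tcp_rot: [3.104, 0.486, -0.001]
wrist_force: [-0.6, -0.3, -0.9]
opening: 0.201
finger_force: 30.0
```

```bash
python3 -m pendant '{"series":[[[0,0.6,2,0,0,0,0],[0,0.6,4,0,0,0,0],[0,0.6,6,0,0,0,0],[0,0.6,8,0,0,0,0],[0,0.6,10,0,0,0,0],[0,0.6,12,0,0,0,0],[0,0.6,14,0,0,0,0],[0,0.6,14,0,0,0,0]]]}';python3 -m pendant '{"series":[[[0,0,2,0,0,0,0],[0,0,4,0,0,0,0],[0,0,6,0,0,0,0],[0,0,8,0,0,0,0],[0,0,10,0,0,0,0],[0,0,12,0,0,0,0],[0,0,13,0,0,0,0],[0,0,14,0,0,0,0],[0,0,14,0,0,0,0]]]}'
```

```text
t: 20.18
eef_pos: [0.4617, 0.1168, 0.111]
tcp_rot: [3.103, 0.486, -0.001]
wrist_force: [0.3, 0.2, -1.2]
opening: 0.196
finger_force: 30.0
t: 20.93
eef_pos: [0.4619, 0.1169, 0.0973]
tcp_rot: [3.104, 0.486, -0.001]
wrist_force: [0.4, -0.1, -1.0]
opening: 0.198
finger_force: 30.0
```

Nose about 1 mm above the floor. A little more, then release and let the fingers open slowly.

```bash
python3 -m pendant '{"series":[[[0,0,0.5,0,0,0,0],[0,0,0.8,0,0,0,0],[0,0,0.8,0,0,0,0]]]}';python3 -m pendant '{"series":[[[0,0,0,0,0,0,0.25],[0,0,0,0,0,0,0.35],[0,0,0,0,0,0,0.5],[0,0,0,0,0,0,0.7],[0,0,0,0,0,0,0.9],[0,0,0,0,0,0,0.9],[0,0,0,0,0,0,0.9],[0,0,0,0,0,0,0.9],[0,0,0,0,0,0,0.9],[0,0,0,0,0,0,0.9]]]}'
```

```text
t: 21.18
eef_pos: [0.462, 0.1169, 0.0967]
tcp_rot: [-3.104, -0.486, -0.0]
wrist_force: [-0.1, 0.3, -0.5]
opening: 0.199
finger_force: 30.0
t: 22.02
eef_pos: [0.462, 0.1169, 0.0967]
tcp_rot: [3.104, 0.486, 0.0]
wrist_force: [-0.6, 0.1, 0.3]
opening: 0.84
finger_force: 0.0
```

```bash
python3 -m pendant '{"series":[[[0,0,-5,0,0,0,0.9],[0,0,-20,0,0,0,0.9],[0,0,-45,0,0,0,0.9],[0,0,-75,0,0,0,0.9],[0,0,-105,0,0,0,0.9],[0,0,-130,0,0,0,0.9],[0,0,-140,0,0,0,0.9],[0,0,-140,0,0,0,0.9],[0,0,-140,0,0,0,0.9],[0,0,-140,0,0,0,0.9]]]}'; python3 - <<'E'
from h import *
for n in("side","wrist"): cv2.imwrite(f"pics/{n}7.png",ctrl.read_camera(n))
a=cv2.resize(cv2.convertScaleAbs(cv2.imread("pics/wrist7.png")[:260,180:440],alpha=2),(396,396))
b=cv2.resize(cv2.convertScaleAbs(cv2.imread("pics/side7.png")[140:290,160:310],alpha=1.4),(396,396),interpolation=cv2.INTER_CUBIC);cv2.imwrite("pics/c7.png",np.hstack([a,b]))
E
```

```text
t: 22.85
eef_pos: [0.4612, 0.1166, 0.2356]
tcp_rot: [3.103, 0.486, -0.004]
wrist_force: [-0.2, 0.1, -0.5]
opening: 0.902
finger_force: 0.0
```

View pics/c7.png

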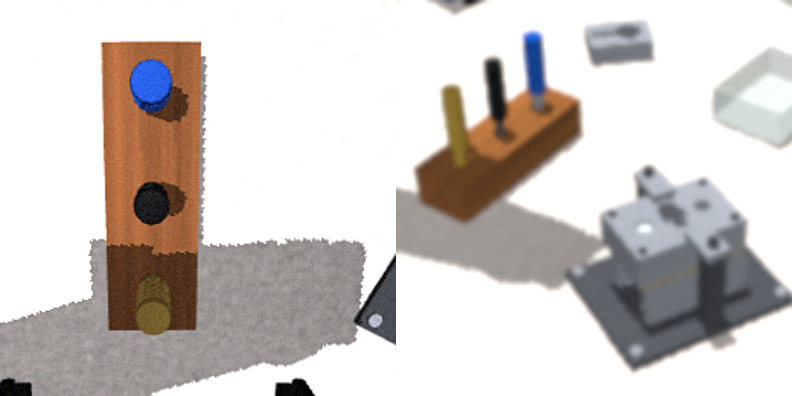

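The drift stands upright in its hole (crop 153,310), the other tools are in place, the worn bore is empty and the steel dowel is still in. Handing in.

```bash
python3 -c "
from cell import ctrl
print(ctrl.job_done())"
```

```text
the job is handed in; nothing more can be done
None
```

I pressed the worn dowel out (by my measurements about 31 mm down, past the 27.5 mm it needs), left the steel dowel in, stood the drift back in its hole, and handed the job in at about 23 s; no verdict was returned.

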